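Clamp a marble border strip in the inlay work holder

TASK

Clear the marble offcut off the bed of the work holder into the cardboard bin. Then take the longer of the two marble strips from the rack, lay it flat on the bench with its inlaid face up and let go of it, take it again by its long sides and lay it face up in the emptied bed, between the guides; finally press the sprung clamp lever down until its catch holds it by itself, without forcing it. Leave the short strip and the hammer where they are.

Things in the scene. Friction and masses are not known exactly. Their poses are not given: they have to be found in the camera images.
- fixture: The fixed grey work holder. Origin: centre of the underside of its bed, a plate 90 mm along x, 210 mm along y, top 14 mm above the bench. At its +y end a steel end stop, 26 mm above the bed, face at y = +91.5 mm. At its -y end the clamp jaw, 50 mm wide, 24 mm high, face at y = -97 mm while the lever is up. Beyond, a 64 mm wide tail with lever and catch, to y = -265 mm.
- bed_center (a point): Centre of the bed's top, axes as the fixture's. Four side guides stand 11 mm above the bed at y = -86 to -58 mm and 58 to 86 mm, 61 mm apart inside, 79 mm outside; between them the bed's sides are open.
- lever (a joint): Clamp lever, 133 mm long, hinged about the fixture's x axis at y = -125 mm, 40 mm above the bench, pointing to -y. 0: raised, 0.80 rad above level (its spring returns it there); grows as it is pressed down, against 5 N rising to 15 N at the pad. A sprung pawl beside it clicks over its side pin just before the stop at 0.87 and then holds it at about 0.83. It drives the jaw 12 mm to +y.
- lever_pad (a point): The point to press: top of the lever's black rubber handle pad (30 mm wide, from 75 to 133 mm from the hinge), 110 mm from the hinge and 7 mm above the lever's middle line. It moves with the lever.
- strip: The marble strip to be clamped, 180 x 56 x 20 mm, about 0.54 kg, the longer of the two; it starts on its long edge in one of the rack's slots. Origin: middle of the edge it stands on at the start. y along its length, z across its width (up at the start), x through its thickness. The +x face is inlaid with flowers and looks away from the robot at the start.
- strip_center (a point): The centre of the long strip (28 mm along z from its origin), axes as the strip's.
- rack: The fixed low wooden rack, 124 mm along x, 130 mm along y. Origin: centre of its underside. The strips stand on its 12 mm thick base, along y, at x = -38 mm and x = +38 mm, held between 18 mm high cheeks at y = -53 to -37 mm and 37 to 53 mm; between the cheeks the strips are free.
- offcut: A chunky marble offcut lying on the bed of the work holder, about 0.17 kg: a block 36 mm along its x, 52 mm along y (from -20 to +32 mm) and 28 mm high, with a lower lump 20 mm high reaching to y = -40 mm. Origin: on its underside.
- bin: The fixed cardboard bin, 140 mm along x, 170 mm along y, 75 mm high, 5 mm walls, open at the top. Origin: centre of its underside.
- bin_in (a point): Centre of the bin's inner floor, 5 mm above the bench.
- spare: The shorter marble strip, 130 x 56 x 20 mm, standing in the rack's other slot: leave it.
- mallet_tip (a point): The head of a wooden-handled hammer lying on the bench: leave it.

How it is judged:
By the outcome, as a careful person would: the job done as asked, in the order asked, and still so for the second after the job is handed in, with the robot touching nothing.
It also fails if it takes over 72 s, if anything falls off the work surface, if the arm or the gripper's body presses on something with over 40 N, if the wrist force passes 120 N, or if a joint passes its speed limit or range.

ROBOT

A 6-joint arm with a two-finger parallel gripper is mounted at the origin on the work surface. World frame = base frame: x ahead of the robot, y to its left, z up, the work surface at z = 0. Lengths are in m, angles in degrees, forces in N, time in s.
With the tool pointing down it reaches from about 0.4 to 0.825 m from the base axis. Payload 7 kg.
Tool frame: the origin (TCP) lies midway between the tips of the shut fingers; the grasp point (between the pads) lies ctrl.grasp_offset behind it (ctrl.grasp_offset is the distance from the TCP to the grasp point, in m); z points along the fingers, y is the line along which they close (so a half turn about z gives the same grasp; the last joint's range is limited). The gripper opens to 88 mm and grips with 3 to 60 N. Pads are 19 mm wide; open, the fingers measure 130 mm over their backs; the gripper's body (78 mm by 193 mm) begins 47 mm behind the grasp point.
Start: joints at [82.855, 20.546, 0.682, 0, -70.136, -16.507], TCP at [0.271, 0.618, 0.227] pointing down, gripper open.
Joint ranges: [-176.03, 176.03], [-82.01, 121.73], [-58.28, 71.71], [-173.87, 95.51], [-174.79, -0.11], [-173.66, 173.66]. Speed limits (degrees/s): [136.94, 136.94, 172.46, 180, 180, 180].

INTERFACE

Orientations are given as [roll, pitch, yaw] about the fixed x, y, z axes, in that order (R = Rz(yaw) Ry(pitch) Rx(roll)).
In Python, from plant import ctrl gives the robot as it stands. The module is installed in compiled form; this text tells all that it offers.
- The arm moves only by the tool send_rows, never from a script. Its argument "increments" is a list that holds one entry, the list of rows, each a list of 4 numbers: the shift along the world's x, y, z normalised to -1 to 1, where 1 is 0.2 m, then the turn about the world's z normalised to -1 to 1, where 1 is 1.5 rad. In form: [[[x, y, z, roll], ...]]. A call has 1 to 12 rows; each row is the pose to reach, as a shift and turn from the pose commanded when the call began; what a row does not reach only later rows make up. A row lasts 1/8 s, in which the tool goes at most 62.5 mm and 10.7 degrees, less where a joint would pass 70% of its speed; a pose out of reach is approached as far as the arm can. A call with a number of a shift or a turn outside -1 to 1 is refused whole. A call with a gripper value outside its range is refused whole. "jaw" is the opening, from 0 (shut) to 1 (fully open), set as the call begins (left out, the last holds). The fingers move at their own pace and stop on an object; the grip force is fixed at half the most. Time passes only in rows, so rows that repeat a pose let the fingers close. It gives the time, the measured TCP pose, the force, the opening and the grip force at its end, in the units of the state.
- ctrl.get_obs(): the state, without advancing time (a new reading comes with each control period).
- ctrl.snapshot(name): name is "scene" or "side" or "wrist"; returns the picture (400x640x3 uint8, red, green, blue); there is no depth.
- ctrl.calibration(name): a dict with "mtx" (3x3 intrinsics, pixels), "eye" and "attitude" of the camera in the world. Camera axes: x right, y up, looking along -z (the intrinsics and any distortion apply to the point x, -y, -z); pixel columns grow to the right and rows downward; lengths in m; the calibration is good to about 2 mm. A picture is of the moment at which its call begins: read the wrist's pose just before it. calibration takes no time and is no camera call; for the wrist camera it gives the pose at the moment of the call.
- ctrl.close_job(): hands the job in; it is judged then, once.
Trained networks look in the newest picture that a camera, given by its name, has taken for a name from the list of things; names that differ only in an ending like _2 or _b are one class to them, and where a whole thing is asked for, a point or a joint stands for the part that bears it (a point fixed in the world has none). Each returns a list of dicts, best first, with "conf" (0 to 1); they miss things now and then, are a little off and sometimes report something else, mostly with a low value. They report only what shows in the picture. A call takes as long as a camera call.
- ctrl.trace(thing, camera): "mask" (400x640 bool, what is visible of it) and "bbox" ([left, top, right, bottom] in pixels, round what is visible of it).
- ctrl.spot_point(thing, camera): "pixel" ([row, column] in pixels: a listed point, or the origin of a listed thing).
The state is a dict: "clock": time; "joint_pos": joint angles; "qvel": joint speeds; "tau": joint torques, N m; "tool_pos": TCP position; "orientation": TCP orientation; "force": force on the tool from outside, world axes, zero at the start; "moment": the same for the moment, N m; "opening": finger opening in m; "gripper_force": force on a finger pad.
Only numpy, scipy, OpenCV 4.12 (cv2) and the standard library are available. Lean on these libraries where they do the work, as an engineer would, in place of code of your own. Each camera call takes 0.05 s, during which the arm holds its last target. There are 200 camera calls.

## Working session

There is one attempt and no reset: what is moved stays moved. The work goes in short steps, Python scripts to look and compute and a tool call to move; the robot and the scene stay as the last step left them, time stands still between calls to the robot, and variables do not carry over. Pictures are saved under pics/ and viewed, at most 10 in all, crops included, and the job is handed in when it is done.

Besides the shell and the picture viewer there is one more tool, called after "Request:" by a JSON object that holds its "method" and its "body". send_rows: Moves the arm, as the interface text tells. Its arguments: {"type":"object","properties":{"increments":{"type":"array"},"jaw":{"type":"number"}},"required":["increments"]}

```bash
mkdir -p pics; cat > h.py <<'E'
import numpy as np, cv2
from plant import ctrl
from scipy.spatial.transform import Rotation as R
def cal(n):
    c=ctrl.calibration(n); A=np.array(c["attitude"],float)
    if A.shape==(3,): A=R.from_euler("xyz",A,degrees=True).as_matrix()
    return np.array(c["mtx"]),np.array(c["eye"]),A,c
def ray(n,px,c=None):  # px=[row,col]
    K,e,A,_=c or cal(n)
    d=np.linalg.inv(K)@[px[1],px[0],1]; d=A@(d*[1,-1,-1]); return e,d/np.linalg.norm(d)
def atz(n,px,z,c=None):
    e,d=ray(n,px,c); return e+d*(z-e[2])/d[2]
def proj(n,P,c=None):
    K,e,A,_=c or cal(n)
    q=(np.atleast_2d(P)-e)@A; q=q*[1,-1,-1]; u=q@K.T; return (u[:,:2]/u[:,2:])  # col,row
def tri(rs):
    M=np.zeros((3,3));b=np.zeros(3)
    for e,d in rs:
        Q=np.eye(3)-np.outer(d,d);M+=Q;b+=Q@e
    p=np.linalg.solve(M,b); return p,[np.linalg.norm((np.eye(3)-np.outer(d,d))@(p-e)) for e,d in rs]
def save(n,f): 
    im=ctrl.snapshot(n); cv2.imwrite(f"pics/{f}.png",im[:,:,::-1]); return im
E
python3 - <<'E'
from h import *
np.set_printoptions(precision=4,suppress=True)
print(ctrl.get_obs(), ctrl.grasp_offset)
for n in("scene","side","wrist"):
    save(n,n+"0"); print(n,cal(n)[3])
names="fixture bed_center lever lever_pad strip strip_center rack offcut bin bin_in spare mallet_tip".split()
for t in names:
    rs=[]
    for n in("scene","side"):
        r=ctrl.spot_point(t,n)
        if r: rs.append(ray(n,r[0]["pixel"])); print(t,n,[(np.round(x["pixel"]),round(x["conf"],2)) for x in r[:2]])
    if len(rs)==2: print("  ",*tri(rs))
E
cat > /dev/null
```

```text
{'clock': 0.0, 'joint_pos': array([ 82.8563,  20.591 ,   0.6344,  -0.0202, -70.1358, -16.5071]), 'qvel': array([ 0.0063,  0.0489, -0.0059, -0.002 , -0.0224,  0.0722]), 'tau': array([  0.0004, -58.271 ,  29.3067,   6.9974,   0.0073,  -0.0002]), 'tool_pos': array([0.2706, 0.6179, 0.2256]), 'orientation': array([179.906 ,  -0.008 , -23.6578]), 'force': array([ 0.0564,  0.0623, -0.7661]), 'moment': array([ 0.0042,  0.0282, -0.0283]), 'gripper_force': 0.0, 'opening': 0.08757534670587372} 0.0188
scene {'mtx': array([[451.8763,   0.    , 319.7436],
       [  0.    , 451.8763, 204.8829],
       [  0.    ,   0.    ,   1.    ]]), 'eye': array([0.9773, 0.7297, 0.7831]), 'attitude': array([ 50.937 ,  -0.5379, 153.1153])}
side {'mtx': array([[421.2889,   0.    , 322.522 ],
       [  0.    , 421.2889, 204.5381],
       [  0.    ,   0.    ,   1.    ]]), 'eye': array([ 0.2418, -0.7725,  0.6778]), 'attitude': array([ 55.6181,   0.7225, -25.4409])}
wrist {'mtx': array([[302.3213,   0.    , 320.0418],
       [  0.    , 302.3213, 206.1684],
       [  0.    ,   0.    ,   1.    ]]), 'eye': array([0.3326, 0.5908, 0.3842]), 'attitude': array([ -14.4567,   -0.0132, -113.6259])}
fixture scene [(array([217., 346.]), 0.74)]
fixture side [(array([262., 296.]), 0.73), (array([246., 378.]), 0.58)]
   [ 0.4973 -0.0582 -0.0055] [np.float64(0.004659686168160702), np.float64(0.004659686168160665)]
bed_center scene [(array([213., 342.]), 0.62), (array([231., 270.]), 0.46)]
bed_center side [(array([253., 292.]), 0.94)]
   [ 0.5009 -0.051   0.0168] [np.float64(0.004657865572948882), np.float64(0.004657865572948853)]Traceback (most recent call last):
  File "<stdin>", line 10, in <module>
ValueError: it knows: bed_center, bin, bin_in, fixture, lever_pad, mallet_tip, offcut, rack, spare, strip, strip_center
```

View pics/scene0.png

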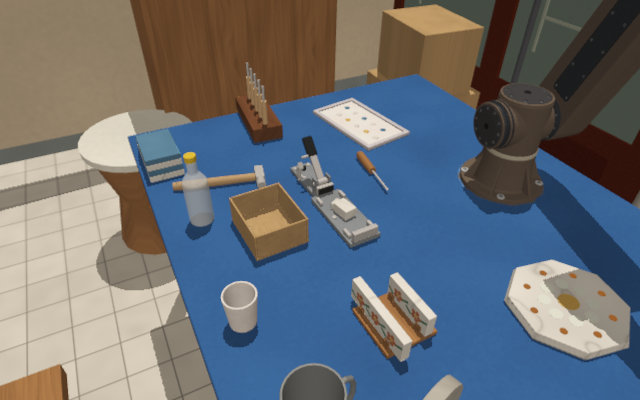

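View pics/side0.png

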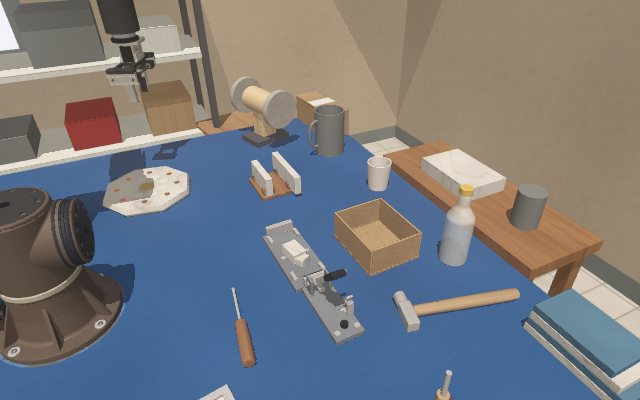

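Scene: the offcut is at (343,207) on the bed, with the fixture running from the end stop at (362,238) to the raised lever at (312,150). The bin is at (268,222). The rack is at (395,320), with the long strip on its left, away from the robot. Side: the fixture runs from (278,230) to (345,335), and the rack is at (273,180).

```bash
python3 - <<'E'
from h import *
np.set_printoptions(precision=4,suppress=True)
names="fixture bed_center lever_pad strip strip_center rack offcut bin bin_in spare mallet_tip".split()
for t in names:
    rs=[]
    for n in("scene","side"):
        r=ctrl.spot_point(t,n)
        if r: rs.append(ray(n,r[0]["pixel"])); print(t,n,[(np.round(x["pixel"]),round(x["conf"],2)) for x in r[:2]])
    if len(rs)==2: print("  ",*tri(rs))
# footprint from masks: long edges
for n in("scene","side"):
    for t in("fixture","offcut","rack","strip","bin"):
        r=ctrl.trace(t,n)
        if r:
            m=r[0]["mask"].astype(np.uint8); print(n,t,round(r[0]["conf"],2),r[0]["bbox"]); np.save(f"m_{n}_{t}.npy",m)
            c=max(cv2.findContours(m,0,2)[0],key=cv2.contourArea)
            z={"fixture":.014,"offcut":.03,"rack":.03,"strip":.04,"bin":.0}[t]
            P=np.array([atz(n,(v[0][1],v[0][0]),z)[:2] for v in c],np.float32); b=cv2.minAreaRect(P); print("   ",np.round(b[0],3),np.round(b[1],3),round(b[2],1))
E
```

```text
fixture scene [(array([217., 346.]), 0.74)]
fixture side [(array([262., 296.]), 0.73), (array([246., 378.]), 0.58)]
   [ 0.4973 -0.0582 -0.0055] [np.float64(0.004659686168160702), np.float64(0.004659686168160665)]
bed_center scene [(array([213., 342.]), 0.62), (array([231., 270.]), 0.46)]
bed_center side [(array([253., 292.]), 0.94)]
   [ 0.5009 -0.051   0.0168] [np.float64(0.004657865572948882), np.float64(0.004657865572948853)]
lever_pad scene [(array([145., 312.]), 0.59)]
lever_pad side [(array([270., 334.]), 0.81)]
   [ 0.5069 -0.2407  0.1208] [np.float64(0.0034934423270378805), np.float64(0.0034934423270379235)]
strip scene [(array([323., 381.]), 0.62)]
strip side [(array([178., 287.]), 0.66)]
   [0.6104 0.2867 0.0177] [np.float64(0.005305763747310704), np.float64(0.005305763747310784)]
strip_center scene [(array([218., 343.]), 0.74), (array([314., 381.]), 0.7)]
strip_center side [(array([172., 288.]), 0.97)]
   [0.5718 0.0967 0.1418] [np.float64(0.01840213794533375), np.float64(0.018402137945333734)]
rack scene [(array([322., 393.]), 0.57)]
rack side [(array([187., 277.]), 0.77
[... 1201 characters left out ...]
 216.8]
    [ 0.5  -0.06] [0.052 0.081] 9.1
scene rack 0.78 [351.9, 292.5, 435.5, 357.9]
    [0.551 0.298] [0.132 0.062] 89.4
scene strip 0.97 [352.1, 276.2, 411.5, 361.5]
    [0.61 0.28] [0.048 0.21 ] 1.3
scene bin 0.68 [230.9, 182.7, 309.8, 260.0]
    [ 0.682 -0.142] [0.181 0.269] 0.7
side fixture 0.68 [264.0, 219.9, 363.7, 344.6]
    [ 0.518 -0.12 ] [0.127 0.408] 3.2
side offcut 0.97 [280.4, 237.5, 306.6, 266.9]
    [ 0.5   -0.065] [0.054 0.092] 15.3
side rack 0.68 [248.4, 167.1, 290.7, 200.6]
    [0.548 0.254] [0.1   0.161] 1.5
side strip 0.84 [271.3, 151.9, 301.4, 196.9]
    [0.611 0.288] [0.266 0.058] 89.5
side bin 0.77 [334.9, 197.8, 420.0, 275.5]
    [ 0.729 -0.048] [0.207 0.264] 1.9
```

Request:
{"method": "send_rows", "body": {"increments": [[[0.75,-0.72,0.1,-0.386],[0.75,-0.72,0.1,-0.386],[0.75,-0.72,0.1,-0.386],[0.75,-0.72,0.1,-0.386]]], "jaw": 0.8}}

```text
clock: 2.45
tool_pos: [0.4229, 0.472, 0.2474]
orientation: [-180.0, 0.0, -57.1]
force: [-0.3, 0.8, -0.1]
opening: 0.0702
gripper_force: 0.0
```

Request:
{"method": "send_rows", "body": {"increments": [[[0.75,-0.72,0,-0.386],[0.75,-0.72,0,-0.386],[0.75,-0.72,0,-0.386],[0.75,-0.72,0,-0.386],[0.75,-0.72,0,-0.386],[0.75,-0.72,0,-0.386]]]}}

```text
clock: 3.2
tool_pos: [0.5702, 0.3311, 0.2464]
orientation: [180.0, 0.0, -89.9]
force: [0.4, 0.4, 1.1]
opening: 0.0701
gripper_force: 0.0
```

```bash
cat > w.py <<'E'
# spot points in the wrist view, append to a log, triangulate over the log
from h import *
import sys,json,os
np.set_printoptions(precision=4,suppress=True)
L=json.load(open("log.json")) if os.path.exists("log.json") else {}
c=cal("wrist"); save("wrist",sys.argv[1]); o=ctrl.get_obs(); print(o["clock"],o["tool_pos"],o["orientation"])
for t in sys.argv[2:]:
    r=ctrl.spot_point(t,"wrist")
    if r and r[0]["conf"]>.4:
        e,d=ray("wrist",r[0]["pixel"],c); L.setdefault(t,[]).append([list(e),list(d)]); print(t,np.round(r[0]["pixel"]),round(r[0]["conf"],2))
        rs=[(np.array(a),np.array(b)) for a,b in L[t]]
        if len(rs)>1: print("   ",*tri(rs))
json.dump(L,open("log.json","w"))
E
python3 w.py w1 strip strip_center spare rack
```

```text
3.25 [0.5701 0.3313 0.2466] [179.9952   0.0121 -89.8706]
strip [139. 290.] 0.64
strip_center [146. 283.] 0.64
spare [146. 346.] 0.7
rack [141. 318.] 0.56
```

View pics/w1.png

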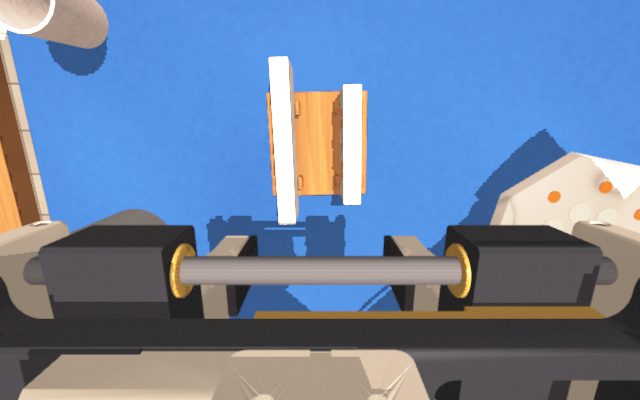

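The long strip's white top runs from (280,58) to (288,222), on the left (+x) side. The short strip is at (352,145), and the space between the cheeks is clear.

```bash
python3 - <<'E'
from h import *
np.set_printoptions(precision=4,suppress=True)
c=cal("wrist"); im=cv2.imread("pics/w1.png"); w=((im.min(2)>200)*255).astype(np.uint8)
w[:, :250]=0; w[:,390:]=0; w[240:]=0
for k in cv2.findContours(w,0,2)[0]:
    if cv2.contourArea(k)<300: continue
    P=np.array([atz("wrist",(v[0][1],v[0][0]),.068,c)[:2] for v in k],np.float32); b=cv2.minAreaRect(P); print(b)
# scene/side triangulate strip center from earlier with wrist ray
rs=[ray("wrist",(146,283),c),ray("side",(172,288)),ray("scene",(314,381))]; print(tri(rs))
rs=[ray("wrist",(139,290),c),ray("side",(178,287)),ray("scene",(323,381))]; print(tri(rs))
E
```

```text
((0.5356898903846741, 0.28399986028671265), (0.02020329423248768, 0.1293506771326065), 1.226685881614685)
((0.6119465827941895, 0.2828456163406372), (0.020519159734249115, 0.1799023598432541), 1.513819694519043)
(array([0.6126, 0.2828, 0.0414]), [np.float64(0.002849417372421), np.float64(0.006326282109637674), np.float64(0.0072232333644870325)])
(array([0.6087, 0.2815, 0.017 ]), [np.float64(0.004039357219821784), np.float64(0.004540418226424251), np.float64(0.006651721321604076)])
```

Request:
{"method": "send_rows", "body": {"increments": [[[-0.3,-0.95,0.0,0],[-0.3,-0.95,0.0,0],[-0.3,-0.95,0.0,0],[-0.3,-0.95,0.0,0]]]}}

```text
clock: 3.95
tool_pos: [0.5093, 0.1379, 0.2475]
orientation: [-179.9, 0.0, -90.1]
force: [0.6, -0.0, 0.5]
opening: 0.0699
gripper_force: 0.0
```

Request:
{"method": "send_rows", "body": {"increments": [[[0,-0.7,-0.2,0],[0,-0.7,-0.2,0],[0,-0.7,-0.2,0],[0,-0.7,-0.2,0]]]}}

```text
clock: 4.45
tool_pos: [0.5107, -0.0005, 0.2062]
orientation: [180.0, -0.0, -90.1]
force: [0.1, -0.3, 0.6]
opening: 0.07
gripper_force: 0.0
```

```bash
python3 w.py w2 fixture bed_center offcut bin bin_in lever_pad
```

```text
4.5 [0.5111 0.0004 0.2066] [-179.9918   -0.0014  -90.0328]
fixture [140. 327.] 0.94
bed_center [139. 328.] 0.68
offcut [133. 329.] 0.61
bin [101. 156.] 0.75
bin_in [100. 156.] 0.81
```

View pics/w2.png

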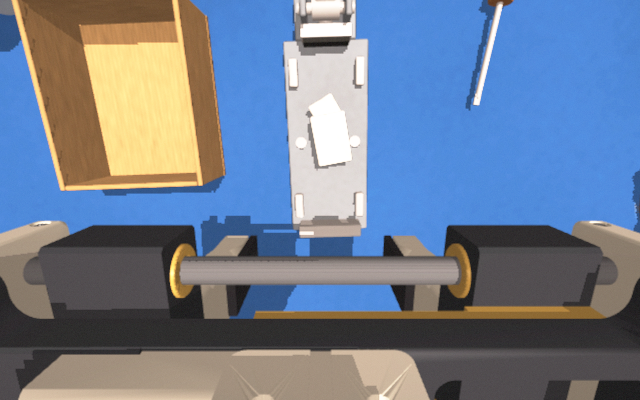

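Bed corners are at about (285,42), (368,40), (292,228) and (367,228). The offcut is a white block at (331,135), turned about 13°, with its lump up at (323,103). The bin mouth is on the left, about (25..220, 0..187).

```bash
python3 - <<'E'
from h import *
np.set_printoptions(precision=4,suppress=True)
c=cal("wrist"); im=cv2.imread("pics/w2.png")
w=((im.min(2)>215)*255).astype(np.uint8); w[:, :306]=0; w[:,354:]=0; w[:88]=0; w[172:]=0
w=cv2.morphologyEx(w,cv2.MORPH_OPEN,np.ones((5,5)))
k=max(cv2.findContours(w,0,2)[0],key=cv2.contourArea)
P=np.array([atz("wrist",(v[0][1],v[0][0]),.042,c)[:2] for v in k],np.float32); print("all",cv2.minAreaRect(P))
q=cv2.approxPolyDP(k,2,True); print(q[:,0].tolist()); print(np.array([atz("wrist",(v[0][1],v[0][0]),.042,c)[:2] for v in q]))
# bed: gray mask at z=.014
hsv=cv2.cvtColor(im,cv2.COLOR_BGR2HSV); g=((hsv[:,:,1]<60)&(hsv[:,:,2]>90)).astype(np.uint8)*255
g[:36]=0; g[226:]=0; g[:,:270]=0; g[:,385:]=0
k=max(cv2.findContours(g,0,2)[0],key=cv2.contourArea)
# left/right edge lines at several rows
for side in(0,1):
    E=[]
    for r in range(70,200,4):
        cs=np.where(g[r]>0)[0]; E.append(atz("wrist",(r,cs[0]-.5 if side==0 else cs[-1]+.5),.014,c)[:2])
    E=np.array(E); p=np.polyfit(E[:,1],E[:,0],1); print("edge",side,"x at y=-.05:",np.polyval(p,-.05),"slope deg",np.degrees(np.arctan(p[0])), "resid",np.std(E[:,0]-np.polyval(p,E[:,1])))
for px in[(41,326),(227,330)]: print("bed end",atz("wrist",px,.014,c))
print("bin rim corners",[atz("wrist",p,.075,c)[:2] for p in[(187,63),(184,219)]],"tri bin_in",tri([ray("wrist",(100,156),c),ray("side",(244,376)),ray("scene",(229,270))]))
print("fix",tri([ray("wrist",(140,327),c),ray("side",(262,296)),ray("scene",(217,346))]))
E
```

```text
all ((0.4999619126319885, -0.06451462209224701), (0.039851896464824677, 0.06991574168205261), 11.7289400100708)
[[331, 94], [309, 105], [313, 114], [311, 124], [320, 165], [351, 160], [349, 145], [353, 144], [353, 140], [348, 139], [344, 111], [339, 108]]
[[ 0.5009 -0.0992]
 [ 0.5231 -0.0886]
 [ 0.5191 -0.0799]
 [ 0.5212 -0.07  ]
 [ 0.5118 -0.0278]
 [ 0.4789 -0.0332]
 [ 0.4815 -0.0488]
 [ 0.4773 -0.0498]
 [ 0.4774 -0.0539]
 [ 0.4827 -0.055 ]
 [ 0.4874 -0.0829]
 [ 0.4926 -0.0858]]
edge 0 x at y=-.05: 0.548486743363296 slope deg -1.683567601855982 resid 0.0003686923832046365
edge 1 x at y=-.05: 0.4586698259481443 slope deg -1.7109090814160364 resid 0.0002986876808959025
bed end [ 0.5058 -0.1545  0.014 ]
bed end [0.4995 0.0511 0.014 ]
bin rim corners [array([ 0.7626, -0.0098]), array([ 0.6101, -0.0131])] tri bin_in (array([ 0.6979, -0.0954,  0.0038]), [np.float64(0.0009731650130010194), np.float64(0.0034406467504760133), np.float64(0.003706264667409197)])
fix (array([ 0.4997, -0.0541, -0.0045]), [np.float64(0.004368302997251315), np.float64(0.004602234179594124), np.float64(0.00668027011717363)])
```

Request:
{"method": "send_rows", "body": {"increments": [[[-0.052,-0.29,-0.2,0.122],[-0.052,-0.29,-0.5,0.122],[-0.052,-0.29,-0.75,0.122],[-0.052,-0.29,-0.88,0.122],[-0.052,-0.29,-0.945,0.122],[-0.052,-0.29,-0.945,0.122]]]}}

```text
clock: 5.55
tool_pos: [0.5005, -0.0574, 0.0173]
orientation: [179.9, -0.0, -79.5]
force: [0.5, 0.2, -0.0]
opening: 0.0699
gripper_force: 0.0
```

Request:
{"method": "send_rows", "body": {"increments": [[[0,0,0,0],[0,0,0,0],[0,0,0,0],[0,0,0,0],[0,0,0,0]]], "jaw": 0.2}}

```text
clock: 6.18
tool_pos: [0.5003, -0.0577, 0.0179]
orientation: [-180.0, -0.0, -79.5]
force: [-1.8, 1.4, 5.5]
opening: 0.036
gripper_force: 30.0
```

Request:
{"method": "send_rows", "body": {"increments": [[[0,0,0.25,0],[0,0,0.5,0],[0.2,-0.04,0.58,0],[0.45,-0.09,0.58,-0.06],[0.7,-0.14,0.58,-0.122],[0.957,-0.19,0.5,-0.122],[0.957,-0.19,0.25,-0.122],[0.957,-0.19,0.07,-0.122],[0.957,-0.19,0.07,-0.122]]]}}

```text
clock: 7.3
tool_pos: [0.6887, -0.096, 0.0273]
orientation: [179.5, -0.0, -90.0]
force: [-0.3, -0.2, -1.7]
opening: 0.0359
gripper_force: 30.0
```

Request:
{"method": "send_rows", "body": {"increments": [[[0,0,0,0],[0,0,0,0],[0,0,0.2,0],[0,0,0.45,0],[-0.2,0.15,0.6,0],[-0.4,0.5,0.6,0],[-0.5,0.8,0.6,0],[-0.5,0.8,0.6,0]]], "jaw": 0.65}}

```text
clock: 8.3
tool_pos: [0.5914, 0.0672, 0.1544]
orientation: [-179.8, 0.1, -89.8]
force: [0.2, 0.2, 1.1]
opening: 0.0568
gripper_force: 0.0
```

```bash
python3 w.py w3 bed_center fixture lever_pad; python3 - <<'E'
from h import *
a=ctrl.snapshot("scene");b=ctrl.snapshot("side")
i=np.vstack([a[120:360,180:500],b[130:370,200:520]])[:,:,::-1]
w=cv2.resize(cv2.imread("pics/w3.png"),(480,300)); o=np.zeros((480,800,3),np.uint8); o[:,:320]=i; o[:300,320:]=w
cv2.imwrite("pics/c1.png",o)
E
```

```text
8.35 [0.5914 0.0678 0.1542] [-179.7746    0.1169  -89.8275]
bed_center [ 65. 421.] 0.85
    [ 0.5021 -0.0556  0.0163] [np.float64(0.00025758151727763663), np.float64(0.00025758151727778137)]
fixture [ 72. 414.] 0.66
    [ 0.5027 -0.0528 -0.0031] [np.float64(0.0007524990786426279), np.float64(0.0007524990786426657)]
```

View pics/c1.png

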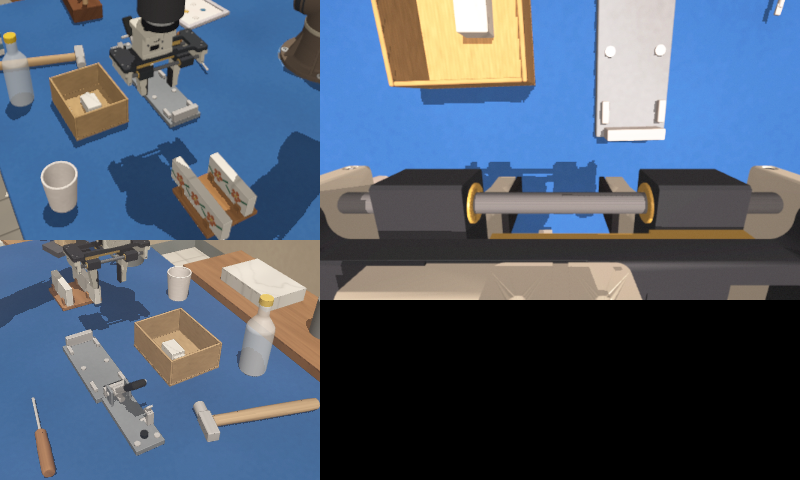

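Views show the offcut lying in the bin, at (90,102) in the scene crop, and the bed empty. Next is the strip.

Request:
{"method": "send_rows", "body": {"increments": [[[0.05,0.3,0.1,0],[0.103,0.6,0.1,0.015],[0.103,0.9,0.1,0.015],[0.103,0.9,0.1,0.015]]]}}

```text
clock: 9.1
tool_pos: [0.613, 0.2469, 0.1706]
orientation: [180.0, -0.0, -88.6]
force: [0.2, -1.1, 0.2]
opening: 0.0573
gripper_force: 0.0
```

Request:
{"method": "send_rows", "body": {"increments": [[[0,0.176,-0.2,0],[0,0.176,-0.45,0],[0,0.176,-0.65,0],[0,0.176,-0.72,0],[0,0.176,-0.72,0]]]}}

```text
clock: 9.72
tool_pos: [0.6128, 0.2783, 0.0272]
orientation: [180.0, -0.1, -88.8]
force: [0.6, -0.0, 0.4]
opening: 0.0567
gripper_force: 0.0
```

Request:
{"method": "send_rows", "body": {"increments": [[[0,0,0,0],[0,0,0,0],[0,0,0,0],[0,0,0,0],[0,0,0,0]]], "jaw": 0.05}}

```text
clock: 10.35
tool_pos: [0.6122, 0.2796, 0.028]
orientation: [180.0, 0.0, -88.7]
force: [-3.7, -0.1, 4.3]
opening: 0.0199
gripper_force: 30.0
```

Request:
{"method": "send_rows", "body": {"increments": [[[0,0,0.15,0],[0,0,0.35,0],[0,0,0.55,0],[-0.2,-0.15,0.55,0],[-0.45,-0.4,0.55,0],[-0.71,-0.6,0.5,0],[-0.71,-0.6,0.25,0],[-0.71,-0.6,0.05,0],[-0.71,-0.6,-0.03,0],[-0.71,-0.6,-0.057,0],[-0.71,-0.6,-0.057,0]]]}}

```text
clock: 11.72
tool_pos: [0.4702, 0.1594, 0.0163]
orientation: [180.0, -0.0, -88.7]
force: [0.4, 0.5, -3.6]
opening: 0.0197
gripper_force: 30.0
```

Request:
{"method": "send_rows", "body": {"increments": [[[0,0,-0.004,0],[0,0,-0.004,0]]]}}

```text
clock: 11.98
tool_pos: [0.4708, 0.1598, 0.0159]
orientation: [-180.0, 0.0, -88.7]
force: [-0.3, 0.2, 0.5]
opening: 0.02
gripper_force: 30.0
```

Request:
{"method": "send_rows", "body": {"increments": [[[0,0,0,0],[0,0,0,0],[0,0,0,0],[0,0,0.05,0],[0,0,0.105,0],[0,0,0.105,0]]], "jaw": 0.455}}

```text
clock: 12.72
tool_pos: [0.4712, 0.1601, 0.0377]
orientation: [-179.9, 0.1, -88.7]
force: [-0.5, 1.0, -0.1]
opening: 0.0398
gripper_force: 0.0
```

Request:
{"method": "send_rows", "body": {"increments": [[[-0.03,0,0,0],[-0.05,0,0,0],[-0.065,0,0,0],[-0.08,0,0,0],[-0.09,0,0,0],[-0.1,0,0,0],[-0.11,0,0,0],[-0.12,0,0,0],[-0.127,0,0,0],[-0.127,0,0,0]]]}}

```text
clock: 13.98
tool_pos: [0.4447, 0.1593, 0.0363]
orientation: [180.0, -0.0, -88.7]
force: [-1.4, 0.5, 0.7]
opening: 0.04
gripper_force: 0.6
```

```bash
python3 - <<'E'
from h import *
a=ctrl.snapshot("scene");b=ctrl.snapshot("side");w=ctrl.snapshot("wrist")
a=cv2.resize(a[150:350,290:490],(400,400));b=cv2.resize(b[110:310,180:380],(400,400))
cv2.imwrite("pics/c2.png",np.hstack([a,b])[:,:,::-1])
E
```

```text
(no output)
```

View pics/c2.png

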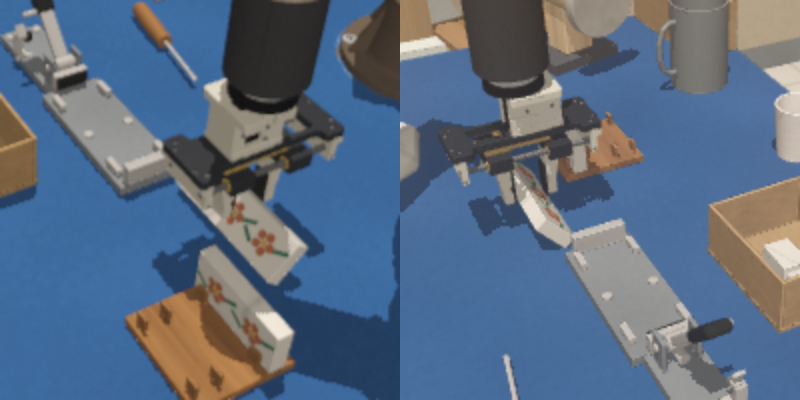

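The strip leans at about 40° on the robot-side finger with its flower face up: (255,225) in the left crop, (545,205) in the right. I'll widen the jaw while keeping that finger in place.

Request:
{"method": "send_rows", "body": {"increments": [[[0.02,0,0,0],[0.042,0,0,0],[0.042,0,0,0]]], "jaw": 0.65}}

```text
clock: 14.5
tool_pos: [0.4541, 0.1597, 0.0364]
orientation: [-180.0, 0.0, -88.7]
force: [-0.7, -0.3, -0.2]
opening: 0.056
gripper_force: 0.3
```

Request:
{"method": "send_rows", "body": {"increments": [[[0.02,0,0,0],[0.042,0,0,0],[0.045,0,-0.02,0]]], "jaw": 0.85}}

```text
clock: 14.88
tool_pos: [0.4628, 0.1595, 0.0324]
orientation: [-180.0, 0.0, -88.7]
force: [-3.0, -0.3, 3.1]
opening: 0.074
gripper_force: 1.5
```

Request:
{"method": "send_rows", "body": {"increments": [[[0,0,-0.05,0],[0,0,-0.1,0],[0,0,-0.138,0],[-0.02,0,-0.14,0],[-0.04,0,-0.14,0],[-0.06,0,-0.14,0],[-0.075,0,-0.14,0],[-0.09,0,-0.14,0],[-0.1,0,-0.14,0],[-0.11,0,-0.14,0],[-0.12,0,-0.14,0],[-0.12,0,-0.14,0]]]}}

```text
clock: 16.38
tool_pos: [0.4385, 0.1596, 0.0045]
orientation: [-180.0, 0.0, -88.7]
force: [0.1, -0.1, 0.1]
opening: 0.0742
gripper_force: 0.0
```

```bash
python3 - <<'E'
from h import *
a=ctrl.snapshot("scene");b=ctrl.snapshot("side")
a=cv2.resize(a[150:350,290:490],(400,400));b=cv2.resize(b[110:310,180:380],(400,400))
cv2.imwrite("pics/c3.png",np.hstack([a,b])[:,:,::-1])
E
```

```text
(no output)
```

View pics/c3.png

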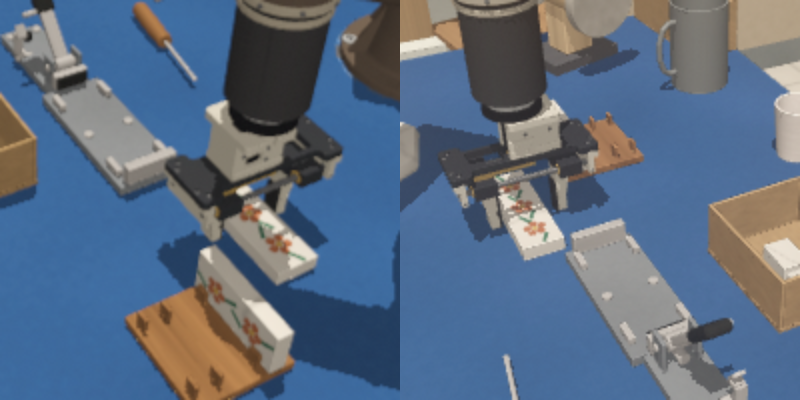

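The strip lies flat with its flower face up, between the open fingers: left crop (270,245), right crop (530,220). Next I'll back off and measure it.

Request:
{"method": "send_rows", "body": {"increments": [[[0,0,0.2,0],[0,0,0.45,0],[0,0.25,0.75,0],[0,0.5,0.95,0],[0,0.5,0.95,0]]]}}

```text
clock: 17.1
tool_pos: [0.4396, 0.2626, 0.1975]
orientation: [-179.8, 0.2, -88.6]
force: [-0.8, -1.4, -0.5]
opening: 0.0745
gripper_force: 0.0
```

```bash
python3 w.py w4 strip_center; python3 - <<'E'
from h import *
np.set_printoptions(precision=4,suppress=True)
c=cal("wrist"); r=ctrl.trace("strip","wrist"); print([(x["conf"],x["bbox"]) for x in r])
for x in r[:2]:
    m=x["mask"].astype(np.uint8)
    k=max(cv2.findContours(m,0,2)[0],key=cv2.contourArea)
    P=np.array([atz("wrist",(v[0][1],v[0][0]),.02,c)[:2] for v in k],np.float32); print(cv2.minAreaRect(P))
E
```

```text
17.15 [0.4395 0.2627 0.1971] [-179.8074    0.1888  -88.6034]
strip_center [ 97. 328.] 0.79
    [0.4711 0.2414 1.0752] [np.float64(0.024766170728858703), np.float64(0.024766170728858745)]
[(0.64, [302.1, 0.0, 359.8, 177.1])]
((0.4318024218082428, 0.16181598603725433), (0.05559215694665909, 0.17607557773590088), 1.379810094833374)
```

View pics/w4.png

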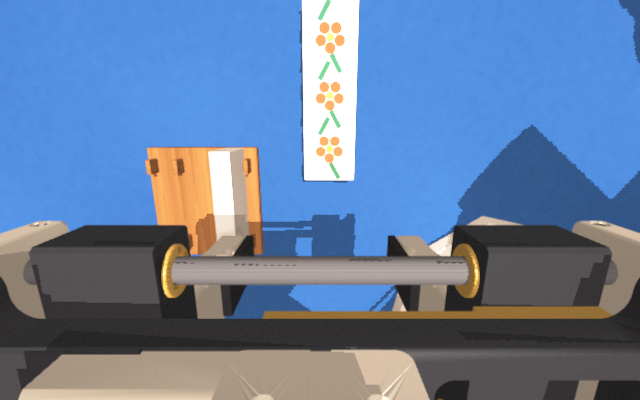

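The strip's face is up, with its near end at row 181 (columns 303–355) and its middle flower at (330,97). The far end is cut off by the frame.

```bash
python3 - <<'E'
from h import *
c=cal("wrist"); a=atz("wrist",(180.8,304),.02,c);b=atz("wrist",(180.8,354),.02,c); print(a,b,(a+b)/2-[-0.0022,.09,0], atz("wrist",(97,328),.02,c), atz("wrist",(96,330),.02,c))
E
```

```text
[0.45653142 0.24933566 0.02      ] [0.40100567 0.24802482 0.02      ] [0.43096854 0.15868024 0.02      ] [0.43253756 0.16080944 0.02      ] [0.4304935  0.15978108 0.02      ]
```

Request:
{"method": "send_rows", "body": {"increments": [[[-0.04,-0.25,-0.2,0],[-0.04,-0.5135,-0.45,0],[-0.04,-0.5135,-0.7,0],[-0.04,-0.5135,-0.87,0],[-0.04,-0.5135,-0.94,0],[-0.04,-0.5135,-0.967,0],[-0.04,-0.5135,-0.967,0]]]}}

```text
clock: 18.12
tool_pos: [0.4282, 0.1537, 0.0004]
orientation: [179.8, -0.2, -88.8]
force: [-2.2, -2.7, 4.6]
opening: 0.0743
gripper_force: 2.1
```

Request:
{"method": "send_rows", "body": {"increments": [[[0,0,0,0],[0,0,0,0],[0,0,0,0],[0,0,0,0]]], "jaw": 0.5}}

```text
clock: 18.62
tool_pos: [0.4305, 0.1567, 0.001]
orientation: [-180.0, -0.0, -88.7]
force: [1.5, -1.2, -0.5]
opening: 0.0556
gripper_force: 30.0
```

```bash
python3 - <<'E'
from h import *
# camera mount relative to TCP from the current pose, then applied to the w2, w3 poses
def T(p,o): M=np.eye(4);M[:3,:3]=R.from_euler("xyz",o,degrees=True).as_matrix();M[:3,3]=p;return M
o=ctrl.get_obs();K,e,A,_=cal("wrist");C=np.eye(4);C[:3,:3]=A;C[:3,3]=e
X=np.linalg.inv(T(o["tool_pos"],o["orientation"]))@C
poses={"w2":([.5111,.0004,.2066],[-179.9918,-.0014,-90.0328]),"w3":([.5914,.0678,.1542],[-179.7746,.1169,-89.8275])}
out=[]
for n,cr in(("w2",(30,250,270,390)),("w3",(0,200,350,470))):
    M=T(*poses[n])@X;c=(K,M[:3,3],M[:3,:3],0)
    for fy in(-.0525,):
        s=4 if n=="w2" else 4
        r0,r1,c0,c1=cr; im=cv2.imread(f"pics/{n}.png")[r0:r1,c0:c1]; im=cv2.resize(im,None,fx=s,fy=s,interpolation=cv2.INTER_CUBIC)
        def dr(pts,col,closed=True):
            a=np.radians(1.7);P=np.array(pts,float)/1000;Q=P.copy();Q[:,0]=.5036+np.cos(a)*P[:,0]-np.sin(a)*P[:,1];Q[:,1]=fy+np.sin(a)*P[:,0]+np.cos(a)*P[:,1]
            u=(proj("wrist",Q,c)-[c0,r0]+.5)*s; cv2.polylines(im,[u.astype(int)],closed,col,1)
        dr([(-45,-105,14),(45,-105,14),(45,105,14),(-45,105,14)],(0,0,255))
        for sx in(-1,1):
            for sy in(-1,1): dr([(sx*30.5,sy*58,25),(sx*39.5,sy*58,25),(sx*39.5,sy*86,25),(sx*30.5,sy*86,25)],(0,160,0))
        dr([(-40,91.5,40),(40,91.5,40)],(255,0,0),False); dr([(-25,-97,38),(25,-97,38)],(255,0,255),False)
        im=cv2.resize(im,(int(im.shape[1]*600/im.shape[0]),600) if im.shape[0]>600 else None) if im.shape[0]>600 else im
        out.append(im)
cv2.imwrite("pics/c4.png",np.hstack(out)); print(np.hstack(out).shape)
E
```

```text
(600, 687, 3)
```

View pics/c4.png

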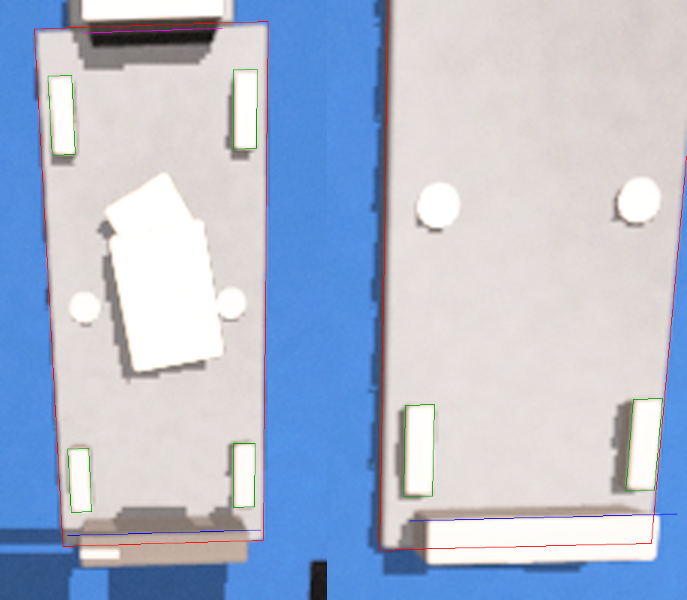

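The overlay of the bed, guides and stop matches both views to within about 1 mm: green guides at (61,115), (245,108), (80,480) and (243,475). So the fixture is at (0.5036, -0.0525) with yaw 1.7°, and I can carry the strip there.

Request:
{"method": "send_rows", "body": {"increments": [[[0,0,0.15,0],[0,0,0.35,0],[0.05,-0.1,0.5,0],[0.2,-0.35,0.5,0.005],[0.3,-0.6,0.5,0.005],[0.365,-0.9,0.5,0.005],[0.365,-0.9,0.5,0.005],[0.365,-0.9,0.5,0.005]]]}}

```text
clock: 19.62
tool_pos: [0.5025, -0.0237, 0.1002]
orientation: [179.9, 0.0, -88.4]
force: [0.6, 1.3, -4.1]
opening: 0.0558
gripper_force: 30.0
```

Request:
{"method": "send_rows", "body": {"increments": [[[0,-0.1735,0,0],[0,-0.1735,-0.15,0],[0,-0.1735,-0.28,0],[0,-0.1735,-0.36,0],[0,-0.1735,-0.39,0],[0,-0.1735,-0.4,0],[0,-0.1735,-0.4,0],[0,-0.1735,-0.4,0]]]}}

```text
clock: 20.62
tool_pos: [0.5028, -0.0571, 0.0242]
orientation: [180.0, -0.1, -88.1]
force: [-14.1, 0.1, 38.5]
opening: 0.0557
gripper_force: 30.0
```

Request:
{"method": "send_rows", "body": {"increments": [[[0,0,0.05,0],[0,0,0.065,0],[0,0,0.065,0],[0,0,0.065,0]]]}}

```text
clock: 21.12
tool_pos: [0.5031, -0.0578, 0.0334]
orientation: [179.9, -0.0, -88.3]
force: [-0.7, -1.0, -4.8]
opening: 0.0556
gripper_force: 30.0
```

```bash
python3 - <<'E'
from h import *
np.set_printoptions(precision=4,suppress=True)
c=cal("wrist"); o=ctrl.get_obs(); print(o["tool_pos"],o["orientation"],o["force"]); im=save("wrist","w5")[:,:,::-1].copy()
a=ctrl.snapshot("scene")[:,:,::-1]; b=ctrl.snapshot("side")[:,:,::-1]
s=3;r0,r1,c0,c1=0,200,240,400
w=cv2.resize(im[r0:r1,c0:c1],None,fx=s,fy=s,interpolation=cv2.INTER_CUBIC)
def dr(pts,col):
    t=np.radians(1.7);P=np.array(pts,float)/1000;Q=P.copy();Q[:,0]=.5036+np.cos(t)*P[:,0]-np.sin(t)*P[:,1];Q[:,1]=-.0525+np.sin(t)*P[:,0]+np.cos(t)*P[:,1]
    u=(proj("wrist",Q,c)-[c0,r0]+.5)*s; cv2.polylines(w,[u.astype(int)],True,col,1)
for sx in(-1,1):
  for sy in(-1,1): dr([(sx*30.5,sy*58,25),(sx*39.5,sy*58,25),(sx*39.5,sy*86,25),(sx*30.5,sy*86,25)],(0,160,0))
dr([(-45,-105,14),(45,-105,14),(45,105,14),(-45,105,14)],(0,0,255))
z=o["tool_pos"][2]*1000+18
dr([(-28,-92.75,z),(28,-92.75,z),(28,87,z),(-28,87,z)],(255,0,255))
A=cv2.resize(a[150:270,290:410],(300,300),interpolation=cv2.INTER_CUBIC);B=cv2.resize(b[190:310,240:360],(300,300),interpolation=cv2.INTER_CUBIC)
cv2.imwrite("pics/c5.png",np.hstack([w,np.vstack([A,B])]))
E
```

```text
[ 0.5031 -0.0578  0.0334] [179.9467  -0.0057 -88.2725] [-0.679  -1.0082 -4.7835]
```

View pics/c5.png

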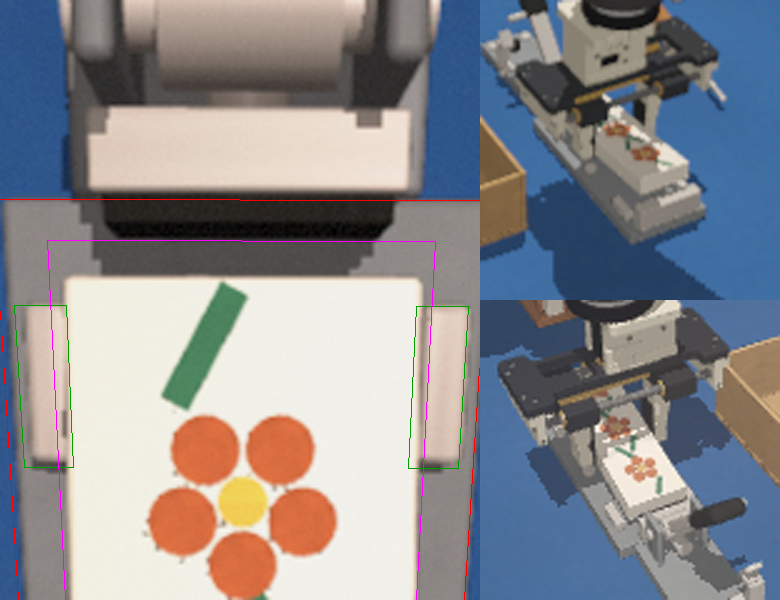

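The strip has pitched in the grip: its -y end (row 277) is low and its +y end is raised by the end stop, so it was carried too far towards +y. I'll compute how far.

```bash
python3 - <<'E'
from h import *
np.set_printoptions(precision=4,suppress=True)
c=cal("wrist"); im=cv2.imread("pics/w5.png")
V=im.min(2).astype(float)
row=int(305/3); 
for row in(97,100,105,110,120,130):
    g=np.diff(cv2.GaussianBlur(V,(3,3),0)[row]); l=240+np.argmax(g[240:275]); r=365+np.argmin(g[365:400]); 
    l+=.5;r+=.5
    f=lambda z: np.linalg.norm(atz("wrist",(row,r),z,c)-atz("wrist",(row,l),z,c))
    from scipy.optimize import brentq
    z=brentq(lambda z:f(z)-.056,-.05,.12); m=(atz("wrist",(row,l),z,c)+atz("wrist",(row,r),z,c))/2
    print(row,l,r,z,m)
for z in(.035,.04,.045,.05): print("end",z,atz("wrist",(92.3,321),z,c))
E
```

```text
97 261.5 379.5 0.040001978817378644 [ 0.506  -0.1395  0.04  ]
100 261.5 379.5 0.04035872274075167 [ 0.5059 -0.1381  0.0404]
105 242.5 379.5 0.06188216075783601 [ 0.5097 -0.1343  0.0619]
110 242.5 379.5 0.06239427491280682 [ 0.5097 -0.1323  0.0624]
120 243.5 378.5 0.061515355645900285 [ 0.5096 -0.1284  0.0615]
130 244.5 378.5 0.06158978259498583 [ 0.5093 -0.1244  0.0616]
end 0.035 [ 0.5058 -0.1422  0.035 ]
end 0.04 [ 0.5058 -0.1416  0.04  ]
end 0.045 [ 0.5058 -0.1411  0.045 ]
end 0.05 [ 0.5058 -0.1405  0.05  ]
```

Request:
{"method": "send_rows", "body": {"increments": [[[0,-0.018,0,0],[0,-0.018,-0.015,0],[0,-0.018,-0.03,0],[0,-0.018,-0.04,0],[0,-0.018,-0.04,0]]]}}

```text
clock: 21.9
tool_pos: [0.5032, -0.0616, 0.0257]
orientation: [180.0, -0.0, -88.3]
force: [-0.1, 0.4, -4.4]
opening: 0.0556
gripper_force: 30.0
```

Request:
{"method": "send_rows", "body": {"increments": [[[0,0,-0.01,0],[0,0,-0.01,0],[0,0,-0.02,0],[0,0,-0.02,0]]]}}

```text
clock: 22.4
tool_pos: [0.5038, -0.0613, 0.0221]
orientation: [-180.0, 0.0, -88.3]
force: [0.3, 3.0, -1.0]
opening: 0.0555
gripper_force: 30.0
```

Request:
{"method": "send_rows", "body": {"increments": [[[0,0,-0.005,0],[0,0,-0.01,0],[0,0,-0.015,0],[0,0,-0.015,0]]]}}

```text
clock: 22.9
tool_pos: [0.5037, -0.0615, 0.019]
orientation: [-180.0, 0.0, -88.3]
force: [1.0, 2.6, -0.7]
opening: 0.0555
gripper_force: 30.0
```

```bash
python3 - <<'E'
from h import *
from scipy.optimize import brentq
np.set_printoptions(precision=4,suppress=True)
c=cal("wrist"); im=save("wrist","w6")[:,:,::-1]; V=cv2.GaussianBlur(im.min(2).astype(float),(3,3),0)
# -y end of strip: column profile gradient, and its width just inside the end
g=np.diff(V[60:130,300:340].mean(1)); re=60+np.argmax(g)+.5
print("end row",re,o:=ctrl.get_obs()["force"])
for d in(4,7,9):
    row=int(re+d); p=V[row]; g=np.diff(p); l=[i+.5 for i in range(245,290) if abs(g[i])>12]; r=[i+.5 for i in range(355,400) if abs(g[i])>12]
    print(row,l,r)
for z in(.034,.036,.04): print(z,atz("wrist",(re,320),z,c))
E
```

```text
end row 90.5 [ 0.1284  2.4362 -0.0837]
94 [258.5, 259.5, 260.5] [380.5, 381.5, 382.5]
97 [258.5, 259.5, 260.5] [380.5, 381.5, 382.5]
99 [258.5, 259.5, 260.5] [380.5, 381.5, 382.5]
0.034 [ 0.5068 -0.1449  0.034 ]
0.036 [ 0.5068 -0.1447  0.036 ]
0.04 [ 0.5068 -0.1442  0.04  ]
```

Request:
{"method": "send_rows", "body": {"increments": [[[0,0,-0.005,0],[0,0,-0.01,0],[0,0,-0.01,0],[0,0,-0.01,0]]]}}

```text
clock: 23.45
tool_pos: [0.5034, -0.0615, 0.0169]
orientation: [-180.0, -0.0, -88.3]
force: [1.6, 2.7, -0.9]
opening: 0.0559
gripper_force: 30.0
```

Request:
{"method": "send_rows", "body": {"increments": [[[0,0,-0.005,0],[0,0,-0.005,0],[0,0,-0.005,0]]]}}

```text
clock: 23.82
tool_pos: [0.5034, -0.0615, 0.0159]
orientation: [180.0, 0.0, -88.3]
force: [0.8, 3.0, -0.9]
opening: 0.0557
gripper_force: 30.0
```

```bash
python3 - <<'E'
from h import *
from scipy.optimize import brentq
np.set_printoptions(precision=4,suppress=True)
c=cal("wrist"); im=save("wrist","w7")[:,:,::-1]; V=cv2.GaussianBlur(im.min(2).astype(float),(3,3),0)
g=np.diff(V[60:130,300:340].mean(1)); re=60+np.argmax(g)+.5; row=int(re+7)
h=np.diff(V[row]); l=245+np.argmax(h[245:290])+.5; r=355+np.argmin(h[355:400])+.5
z=brentq(lambda z:np.linalg.norm(atz("wrist",(row,r),z,c)-atz("wrist",(row,l),z,c))-.056,-.05,.12)
print(re,l,r,"z",z,atz("wrist",(re,(l+r)/2),z,c),ctrl.get_obs()["force"],ctrl.get_obs()["tool_pos"])
E
```

```text
89.5 257.5 382.5 z 0.030819657511033674 [ 0.5065 -0.1454  0.0308] [ 2.3126  2.0803 -0.406 ] [ 0.5034 -0.0615  0.0159]
```

Request:
{"method": "send_rows", "body": {"increments": [[[0,0,0,0],[0,0,0,0],[0,0,0,0],[0,0,0.1,0],[0,0,0.3,0],[0,0.25,0.55,0],[0,0.5,0.7,0],[0,0.5,0.8,0],[0,0.5,0.8,0]]], "jaw": 0.78}}

```text
clock: 25.0
tool_pos: [0.5042, 0.0395, 0.1777]
orientation: [-179.8, 0.1, -88.2]
force: [-1.0, -0.1, -0.1]
opening: 0.0682
gripper_force: 0.0
```

```bash
python3 - <<'E'
from h import *
np.set_printoptions(precision=4,suppress=True)
o=ctrl.get_obs(); c=cal("wrist"); save("wrist","w8"); print(o["tool_pos"],o["orientation"],o["force"])
for r in ctrl.trace("strip","wrist")[:2]:
    m=r["mask"].astype(np.uint8); k=max(cv2.findContours(m,0,2)[0],key=cv2.contourArea)
    P=np.array([atz("wrist",(v[0][1],v[0][0]),.034,c)[:2] for v in k],np.float32); b=cv2.minAreaRect(P); print(r["conf"],r["bbox"],b)
    t=np.radians(1.7); q=(P-[.5036,-.0525])@np.array([[np.cos(t),-np.sin(t)],[np.sin(t),np.cos(t)]]); print("local mm",q.min(0)*1e3,q.max(0)*1e3)
for n in("scene","side"): 
    save(n,n+"8"); r=ctrl.trace("strip",n)
    if r:
        m=r[0]["mask"].astype(np.uint8); k=max(cv2.findContours(m,0,2)[0],key=cv2.contourArea); P=np.array([atz(n,(v[0][1],v[0][0]),.034)[:2] for v in k],np.float32); print(n,cv2.minAreaRect(P))
    r=ctrl.spot_point("lever_pad",n); print(n,[(x["pixel"],x["conf"]) for x in r])
E
```

```text
[0.5042 0.0395 0.1777] [-179.8072    0.0753  -88.1918] [-1.0451 -0.1323 -0.0616]
0.91 [295.3, 0.0, 360.0, 189.3] ((0.5033004283905029, -0.050375521183013916), (0.05731591954827309, 0.1720310002565384), 2.0428123474121094)
local mm [-29.2382 -83.7802] [28.4379 88.1616]
scene ((0.5072923898696899, -0.052134715020656586), (0.06975290924310684, 0.1825023889541626), 1.8268544673919678)
scene [([145.8, 312.9], 0.66)]
side ((0.4992389678955078, -0.062364302575588226), (0.06383264064788818, 0.18908213078975677), 1.6400246620178223)
side [([268.6, 335.5], 0.64)]
```

Request:
{"method": "send_rows", "body": {"increments": [[[0,-0.2,0,-0.12],[0,-0.4,0,-0.24],[0,-0.6,0,-0.36],[0,-0.75,0,-0.45],[0,-0.9,0,-0.524]]], "jaw": 0}}

```text
clock: 26.02
tool_pos: [0.5031, -0.1429, 0.1756]
orientation: [180.0, -0.0, -133.6]
force: [0.0, 0.1, -0.3]
opening: 0.024
gripper_force: 0.0
```

Request:
{"method": "send_rows", "body": {"increments": [[[0.01,-0.15,0,-0.12],[0.02,-0.3,0,-0.24],[0.026,-0.438,0,-0.36],[0.026,-0.438,0,-0.48],[0.026,-0.438,0,-0.524],[0.026,-0.438,0,-0.524],[0.026,-0.438,0,-0.524]]]}}

```text
clock: 26.9
tool_pos: [0.5085, -0.2292, 0.1758]
orientation: [180.0, -0.0, -178.3]
force: [0.6, -0.1, -0.7]
opening: 0.0006
gripper_force: 0.0
```

```bash
python3 - <<'E'
from h import *
np.set_printoptions(precision=4,suppress=True)
rs=[]
for n in("scene","side","wrist"):
    c=cal(n); save(n,n+"9"); r=ctrl.spot_point("lever_pad",n); print(n,[(x["pixel"],x["conf"]) for x in r])
    if r: rs.append(ray(n,r[0]["pixel"],c))
if len(rs)>1: print(tri(rs))
E
```

```text
scene [([145.5, 310.7], 0.76)]
side [([270.9, 335.1], 0.61)]
wrist [([221.6, 296.6], 0.71)]
(array([ 0.5088, -0.2451,  0.1194]), [np.float64(0.004185623770882827), np.float64(0.0023661890660885234), np.float64(0.0020028587714030553)])
```

Request:
{"method": "send_rows", "body": {"increments": [[[0,0,-0.15,0],[0,0,-0.22,0],[0,0,-0.25,0],[-0.0,-0.02,-0.275,0],[0.001,-0.041,-0.295,0],[0.002,-0.0775,-0.337,0],[0.003,-0.11,-0.383,0],[0.004,-0.137,-0.432,0],[0.004,-0.137,-0.432,0]]]}}

```text
clock: 28.32
tool_pos: [0.5098, -0.2579, 0.0897]
orientation: [-179.9, 0.0, -178.4]
force: [-2.2, -0.3, 7.4]
opening: 0.0006
gripper_force: 3.2
```

Request:
{"method": "send_rows", "body": {"increments": [[[0,-0.023,-0.05,0],[0.001,-0.04,-0.105,0],[0.001,-0.052,-0.16,0],[0.002,-0.07,-0.19,0],[0.002,-0.09,-0.205,0],[0.002,-0.1,-0.215,0],[0.002,-0.1,-0.215,0]]]}}

```text
clock: 29.2
tool_pos: [0.511, -0.2761, 0.0474]
orientation: [180.0, 0.1, -178.3]
force: [0.1, 8.8, 10.7]
opening: 0.0004
gripper_force: 5.2
```

Request:
{"method": "send_rows", "body": {"increments": [[[0,-0.015,-0.005,0],[0,-0.03,-0.01,0],[0,-0.03,-0.015,0],[0,-0.03,-0.02,0],[0,-0.03,-0.02,0]]]}}

```text
clock: 29.82
tool_pos: [0.5115, -0.2825, 0.0439]
orientation: [-180.0, 0.2, -178.3]
force: [0.3, 7.5, 12.6]
opening: 0.0003
gripper_force: 6.2
```

Request:
{"method": "send_rows", "body": {"increments": [[[0,0,-0.005,0],[0,0,-0.01,0],[0,0,-0.01,0]]]}}

```text
clock: 30.2
tool_pos: [0.5114, -0.2826, 0.042]
orientation: [-180.0, 0.2, -178.3]
force: [-0.1, 7.3, 13.2]
opening: 0.0003
gripper_force: 6.5
```

Request:
{"method": "send_rows", "body": {"increments": [[[0,0,-0.004,0],[0,0,-0.004,0],[0,0,-0.004,0]]]}}

```text
clock: 30.58
tool_pos: [0.5115, -0.2826, 0.0413]
orientation: [-180.0, 0.2, -178.3]
force: [-1.6, 7.3, 13.9]
opening: 0.0003
gripper_force: 6.6
```

Request:
{"method": "send_rows", "body": {"increments": [[[0,0,-0.004,0],[0,0,-0.004,0],[0,0,-0.004,0]]]}}

```text
clock: 30.95
tool_pos: [0.5115, -0.2826, 0.0405]
orientation: [-180.0, 0.2, -178.3]
force: [-1.9, 6.9, 13.6]
opening: 0.0002
gripper_force: 6.7
```

Request:
{"method": "send_rows", "body": {"increments": [[[0,0,-0.004,0],[0,0,-0.004,0],[0,0,-0.004,0]]]}}

```text
clock: 31.32
tool_pos: [0.5115, -0.2827, 0.0401]
orientation: [-180.0, 0.2, -178.3]
force: [-2.9, 7.2, 17.4]
opening: 0.0005
gripper_force: 8.6
```

Request:
{"method": "send_rows", "body": {"increments": [[[0,0,-0.004,0],[0,0,-0.004,0],[0,0,-0.004,0]]]}}

```text
clock: 31.7
tool_pos: [0.5116, -0.2826, 0.04]
orientation: [-179.9, 0.2, -178.3]
force: [-4.1, 9.5, 24.5]
opening: 0.0001
gripper_force: 11.6
```

Request:
{"method": "send_rows", "body": {"increments": [[[0,0,0.01,0],[0,0,0.02,0],[0,0,0.03,0],[0,0,0.03,0]]]}}

```text
clock: 32.2
tool_pos: [0.5113, -0.2827, 0.0444]
orientation: [-180.0, 0.2, -178.3]
force: [0.7, 5.4, 9.1]
opening: 0.0001
gripper_force: 4.4
```

Request:
{"method": "send_rows", "body": {"increments": [[[0,0,0.01,0],[0,0,0.015,0],[0,0,0.015,0]]]}}

```text
clock: 32.58
tool_pos: [0.5095, -0.2827, 0.046]
orientation: [180.0, -0.0, -178.4]
force: [-0.3, 0.1, -0.2]
opening: 0.0003
gripper_force: 0.0
```

Request:
{"method": "send_rows", "body": {"increments": [[[0,0,0.05,0],[0,0,0.25,0],[0,0,0.5,0],[0,0.2,0.75,0],[0,0.4,0.9,0],[0,0.4,0.9,0]]]}}

```text
clock: 33.33
tool_pos: [0.5113, -0.201, 0.2304]
orientation: [-180.0, 0.4, -178.2]
force: [0.6, 0.5, -0.8]
opening: -0.0001
gripper_force: 0.0
```

```bash
python3 - <<'E'
from h import *
np.set_printoptions(precision=4,suppress=True)
t=np.radians(1.7);L=np.array([[np.cos(t),-np.sin(t)],[np.sin(t),np.cos(t)]])
rs=[];ss=[]
for n in("scene","side"):
    save(n,n+"10"); r=ctrl.spot_point("lever_pad",n); print(n,[(x["pixel"],x["conf"]) for x in r])
    if r: rs.append(ray(n,r[0]["pixel"]))
    r=ctrl.spot_point("strip_center",n); print(n,"sc",[(x["pixel"],x["conf"]) for x in r])
    if r: ss.append(ray(n,r[0]["pixel"]))
    r=ctrl.trace("strip",n)
    if r:
        m=r[0]["mask"].astype(np.uint8); k=max(cv2.findContours(m,0,2)[0],key=cv2.contourArea); P=np.array([atz(n,(v[0][1],v[0][0]),.034)[:2] for v in k],np.float32); print(n,cv2.minAreaRect(P))
if len(rs)>1: print("pad",tri(rs))
if len(ss)>1: print("strip",tri(ss))
print("expected latched px(col,row)",[proj(n,[.5106,-.2876,.044]) for n in("scene","side")], ctrl.get_obs()["clock"])
E
```

```text
scene [([164.2, 304.2], 0.5), ([228.0, 267.5], 0.17)]
scene sc []
scene ((0.5092641711235046, -0.051593370735645294), (0.06650542467832565, 0.1749124526977539), 1.5118496417999268)
side [([312.6, 341.7], 0.58)]
side sc [([252.0, 295.3], 0.6)]
side ((0.4979407489299774, -0.057551346719264984), (0.06405454874038696, 0.19122502207756042), 1.6843913793563843)
pad (array([ 0.5099, -0.2778,  0.0363]), [np.float64(0.00010132342171686598), np.float64(0.00010132342171704905)])
expected latched px(col,row) [array([[302.5567, 160.4073]]), array([[344.4901, 313.3034]])] 33.725
```

```bash
python3 -c "
from plant import ctrl
print(ctrl.close_job())"
```

```text
the job is handed in; nothing more can be done
None
```

I handed the job in at about 34 s: offcut in the bin, long strip laid face up on the bench, re-gripped and now clamped face up in the bed, and the lever held by its catch. While I was placing it, the strip caught on the end stop (up to 38 N at the wrist) and I corrected it; with no views left, I checked the final strip and lever positions only by the detectors and force readings.

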